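Clamp the clock movement and fit its setting knob, keeping it pressed

ROBOT

A 7-joint arm with a two-finger parallel gripper is mounted at the origin on the work surface. World frame = base frame: x ahead of the robot, y to its left, z up, the work surface at z = 0. Lengths are in m, angles in rad, forces in N, time in s.
With the tool pointing down it reaches from about 0.425 to 0.875 m from the base axis. Payload 4.7 kg.
Tool frame: the origin (TCP) lies between the finger pads; the fingertips stand 14 mm ahead of it and the grasp point (between the pads) lies 5 mm behind it; z points along the fingers, y is the line along which they close (so a half turn about z gives the same grasp; the last joint's range is limited). The gripper opens to 87 mm and grips with 3 to 60 N. Pads are 19 mm wide; open, the fingers measure 117 mm over their backs; the gripper's body (75 mm by 190 mm) begins 51 mm behind the grasp point.
Start: joints at [1.255, 0.321, -0.07, 1.45, 0.023, 1.371, -0.057], TCP at [0.21, -0.615, 0.237] pointing down, gripper open.
Joint ranges: [-2.86, 2.86], [-0.3, 2.09], [-1.38, 1.24], [0.06, 2.45], [-1.56, 4.7], [0.09, 2.05], [-2.69, 2.69]. Speed limits (rad/s): [2.57, 2.57, 3.14, 3.14, 3.14, 3.14, 3.14].

INTERFACE

Orientations are given as a rotation vector (axis times angle).
In Python, from bench import get_state, get_image, camera_params, close_job gives the robot as it stands. The module is installed in compiled form; this text tells all that it offers.
- The arm moves only by the tool arm_command, never from a script. Its argument "motion" is a list of rows, each a list of 5 numbers: the finger opening in mm, from 0 to 87, then the shift along the tool's x, y, z in mm, then the turn about the tool's z in degrees. In form: [[gripper, x, y, z, spin], ...]. A call has 1 to 5 rows; each row is the pose to reach, as a shift and turn from the pose commanded when the call began, along the tool's axes at that moment; what a row does not reach only later rows make up. A row lasts 1/12 s, in which the tool goes at most 41.7 mm and 7.16 degrees, less where a joint would pass 70% of its speed; a pose out of reach is approached as far as the arm can. A call with a gripper value outside its range is refused whole. The fingers move at their own pace and stop on an object; "newtons" is the grip in N (left out, the last holds). Time passes only in rows, so rows that repeat a pose let the fingers close. It gives the time, the measured TCP pose, the force, the opening and the grip force at its end, in the units of the state.
- get_state(): the state, without advancing time (a new reading comes with each control period).
- get_image(name): name is "side" or "top" or "wrist"; returns (picture, depth): 420x560x3 uint8, red, green, blue; 420x560 float32, m along the optical axis (not along the pixel's ray), 0 where there is no reading.
- camera_params(name): a dict with "intrinsics" (3x3 intrinsics, pixels), "D" ([k1, k2, p1, p2, k3] as OpenCV has them; the pictures are not rectified), "extrinsics" (4x4, takes a point from camera to world coordinates). Camera axes: x right, y down, z forward; pixel columns grow to the right and rows downward; lengths in m; the calibration is good to about 2 mm. A picture is of the moment at which its call begins: read the wrist's pose just before it. camera_params takes no time and is no camera call; for the wrist camera it gives the pose at the moment of the call.
- close_job(): hands the job in; it is judged then, once.
The state is a dict: "time": time; "joint_positions": joint angles; "qd": joint speeds; "joint_torque": joint torques, N m; "position": TCP position; "tool_rot": TCP orientation; "ft_force": force on the tool from outside, world axes, zero at the start; "torque": the same for the moment, N m; "grip_width": opening from 0.0 (shut) to 1.0 (fully open); "grip_force": force on a finger pad.
Only numpy, scipy, OpenCV 4.12 (cv2) and the standard library are available. Lean on these libraries where they do the work, as an engineer would, in place of code of your own. Each camera call takes 0.05 s, during which the arm holds its last target. There are 200 camera calls.

TASK

First swing the toggle clamp's arm over and fully down so that its rubber foot rests on the clock movement in the jig. Then pick up the loose steel setting knob, turn it so that the flat in its bore matches the flat on the movement's D-shaft, push it fully home onto the shaft and press the sprung shaft all the way down. Finish while still gripping the knob and holding it pressed down; leave the clamp down, and do not disturb the finial, the watch case and the balance cock.

Things in the scene. Friction and masses are not known exactly. Their poses are not given: they have to be found in the camera images.
- jig: Aluminium jig plate fixed on the shelf, 100 x 210 x 10 mm, with a low nest (fences up to z = 22 mm) for the movement on its -y part and the toggle clamp at its +y end. Origin on the shelf under the plate, x across, y along the plate (plate spans y -100 to +110 mm), z up. Two clamp cheek plates stand at y = 62 to 88 mm, x = +-10 to 14 mm, up to z = 76 mm.
- clamp (a joint): Toggle clamp arm's angle (rad). 0: arm level, pointing to the jig's -y, rubber foot (lowest point 20 mm under the arm's axis) resting on the movement. Grows as the arm swings up: 1.57 upright, 1.6 to 2.0 (start) leaning back. Friction (0.15 N m) keeps it where it is left; no spring. Steel arm 12 mm wide, 10 mm thick, from 12 mm behind the hinge to 72 mm ahead of it.
- clamp_hinge (a point): Point on the clamp's hinge axis, 66 mm above the shelf, at x = 0, y = 75 mm of the jig. Its frame turns with the arm: -y along the arm to its tip, z to the arm's upper (back) face, x the hinge line. A black round handle, 16 mm thick, points along z to 77 mm from the hinge: upright when the arm is down, pointing back (jig's +y) when the arm is up.
- clamp_tip (a point): Point on the arm's upper (back) face above the rubber foot, 63 mm from the hinge along the arm.
- movement: Black clock movement, a box 64 x 110 x 36 mm (x, y, z), 0.4 kg, loose in the jig's nest with 1.5 mm play. Origin at the centre of its underside, z up; top at 36 mm (46 mm above the shelf). The setting shaft is at x = 0, y = -25 mm; the clamp's foot lands at about y = +37 mm.
- plunger (a joint): How far the sprung setting shaft is pressed down (m): 0 is up, 0.006 fully down on its stop. The spring takes 3 N to start and 12 N at the bottom.
- shaft: Upright steel D-shaft on a brass collar. Origin on the axis at the collar's top (57 mm above the shelf unpressed), z up, x towards the D's flat. Shaft 12 mm diameter, 16 mm tall, flat 2.5 mm from the axis; top 3 mm is a thinner lead-in (10 mm, flat 1.7 mm). Collar 32 mm wide, 4 mm thick, with a 7 mm wide tongue reaching 28 mm from the axis on the flat's side (+x). Turns only stiffly (0.08 N m).
- knob: Loose dark steel knob, 70 g, bore down. Origin: centre of underside, z up. Skirt 30 mm diameter, 20.5 mm high; above it a flat key grip 40 mm long (x), 14 mm thick (y), z = 20 to 52 mm. A nose (8 mm wide, z = 21 to 31) reaches 32 mm from the axis at +x. D-bore 14 mm diameter, 17.5 mm deep, flat 3.3 mm from the axis at +x. Fits when knob and shaft x point alike; home: underside on the collar.
- finial: Loose walnut clock finial, 38 mm in diameter, 80 mm high, standing; origin at the centre of its underside. Bystander.
- watch_case: Loose nickel watch case, a disc 48 mm in diameter, 12 mm high with a crown; origin at the centre of its underside. Bystander.
- balance_cock: Loose brass balance cock, 52 x 26 x 6 mm, lying; origin under it near its middle. Bystander.
Things that resemble listed ones, but are neither listed nor needed, are in the scene too. Of the things like the knob, leave any that is green; of the rest the smaller one is meant.

How it is judged:
By the outcome, as a careful person would: the job done as asked, in the order asked, and still so for the second after the job is handed in, while the arm keeps its last pose, push and grip.
It also fails if it takes over 58 s, if anything falls off the work surface, if the arm or the gripper's body presses on something with over 40 N, if the wrist force passes 120 N, or if a joint passes its speed limit or range.

## Working session

There is one attempt and no reset: what is moved stays moved. The work goes in short steps, Python scripts to look and compute and a tool call to move; the robot and the scene stay as the last step left them, time stands still between calls to the robot, and variables do not carry over. Pictures are saved under pics/ and viewed, at most 10 in all, crops included, and the job is handed in when it is done.

Besides the shell and the picture viewer there is one more tool, called after "Request:" by a JSON object that holds its "api" and its "payload", one argument or row to a line. arm_command: Moves the arm, as the interface text tells. Its arguments: {"type":"object","properties":{"motion":{"type":"array"},"newtons":{"type":"number"}},"required":["motion"]}

```bash
mkdir -p pics; cat > h.py <<'E'
import numpy as np,cv2
from bench import get_state,get_image,camera_params
def snap(n):
    p=camera_params(n); im,d=get_image(n); return im,d,p
def cloud(d,p):
    h,w=d.shape; u,v=np.meshgrid(np.arange(w),np.arange(h))
    q=cv2.undistortPoints(np.stack([u,v],-1).reshape(-1,1,2).astype(np.float32),np.array(p['intrinsics']),np.array(p['D'])).reshape(h,w,2)
    P=np.concatenate([q*d[...,None],d[...,None]],-1); E=np.array(p['extrinsics'])
    W=P@E[:3,:3].T+E[:3,3]; W[d==0]=np.nan; return W
def save(n,im): cv2.imwrite('pics/'+n+'.png',im[...,::-1])
E
python3 - <<'E'
from h import *
for n in ['top','side']:
    im,d,p=snap(n); save(n+'0',im); np.savez(n+'0.npz',im=im,d=d,W=cloud(d,p))
    print(n,np.round(p['extrinsics'],3).tolist())
s=get_state();print(s)
E
```

```text
top [[0.017, -0.981, 0.192, 0.431], [-1.0, -0.022, -0.019, -0.074], [0.023, -0.191, -0.981, 0.997], [0.0, 0.0, 0.0, 1.0]]
side [[0.971, -0.137, 0.196, 0.481], [-0.239, -0.526, 0.816, -0.699], [-0.008, -0.839, -0.544, 0.476], [0.0, 0.0, 0.0, 1.0]]
{'time': 0.1, 'joint_positions': array([ 1.25509793,  0.32174919, -0.0700475 ,  1.45157229,  0.02262614,
        1.37078891, -0.05690254]), 'qd': array([-0.00110884, -0.00156037,  0.00035802, -0.00255452,  0.00055369,
        0.00032967, -0.00162345]), 'joint_torque': array([-5.07635177e-04, -4.92570305e+01, -4.05815346e-01, -3.13398850e+01,
       -6.39643217e-02,  3.93755652e-02,  5.62947423e-05]), 'position': array([ 0.21027459, -0.61454524,  0.23556069]), 'tool_rot': array([-3.09731839e+00, -5.15418645e-01,  6.48057093e-04]), 'ft_force': array([-0.41772315,  0.56181718, -0.21787794]), 'torque': array([ 0.02748722, -0.04767773, -0.01712943]), 'grip_force': 0.0, 'grip_width': 1.000468246864065}
```

View pics/top0.png

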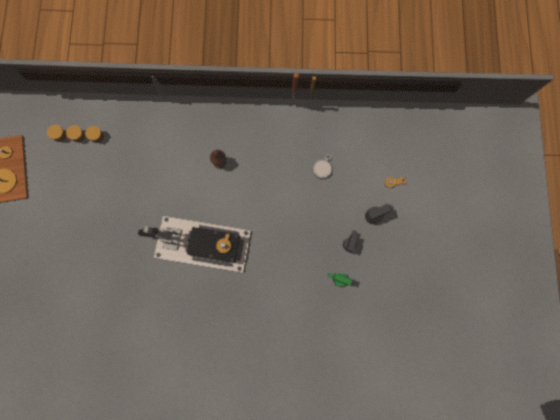

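View pics/side0.png

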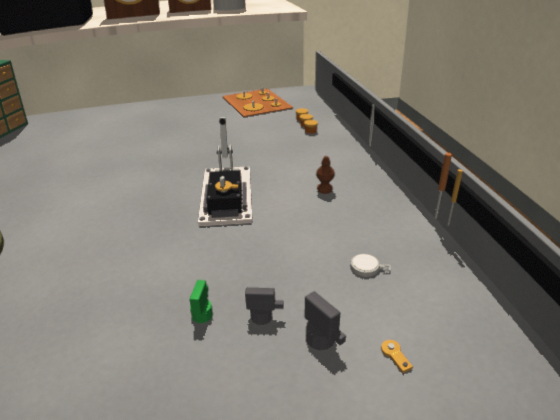

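The knob-like things in the top view are a small dark one (352,243), a larger dark one (378,214) and a green one (341,280). In the side view they are at (262,302), (322,322) and (201,302). The small dark one fits, because it isn't green and is the smaller of the other two. I'll confirm that in an enlarged crop and measure.

```bash
python3 - <<'E'
from h import *
t=np.load('top0.npz');s=np.load('side0.npz')
b=lambda im,k:cv2.resize(np.clip(im.astype(float)*1.6,0,255).astype(np.uint8),None,fx=k,fy=k,interpolation=cv2.INTER_CUBIC)
A=b(t['im'][195:295,320:420],4);B=b(s['im'][270:350,185:265+80],2.5)
C=b(t['im'][210:275,135:260],3.2);D=b(s['im'][110:230,190:265],2.4)
o=np.zeros((600,800,3),np.uint8)
for im,(y,x) in ((A,(0,0)),(B,(0,400)),(C,(400,0)),(D,(200+10,410))):
    h,w=im.shape[:2];h=min(h,600-y);w=min(w,800-x);o[y:y+h,x:x+w]=im[:h,:w]
save('crop1',o)
W=t['W']
for u,v in [(352,243),(378,214),(341,280),(218,158),(322,169),(395,182),(224,245),(224,240),(150,232),(200,245),(162,219),(250,231),(244,270),(156,256)]:
    print(u,v,np.round(W[v,u]*1000,1))
# knob points
for n,(r) in {'top':(t,225,262,335,372),'side':(s,280,325,240,290)}.items():
    a,r0,r1,c0,c1=r; P=a['W'][r0:r1,c0:c1].reshape(-1,3); P=P[P[:,2]>0.006]
    for lo,hi in ((.006,.02),(.022,.035),(.035,.047),(.047,.06)):
        q=P[(P[:,2]>lo)&(P[:,2]<hi)]
        if len(q)>3:
            rc=cv2.minAreaRect((q[:,:2]*1000).astype(np.float32)); print(n,lo,len(q),np.round(q.mean(0)*1000,1),np.round(q[:,2].max()*1e3,1),np.round(rc[0],1),np.round(rc[1],1),round(rc[2],1))
E
```

```text
352 243 [ 543.5 -258.3   50. ]
378 214 [ 608.4 -314.8   67. ]
341 280 [ 460.4 -232.    52.8]
218 158 [734.1  51.9  57.6]
322 169 [ 726.7 -195.1   13.8]
395 182 [ 700.4 -374.5    5.9]
224 245 [530.9  28.   71. ]
224 240 [543.1  29.5  61.3]
150 232 [548.7 175.  127.4]
200 245 [532.5  84.5  46.6]
162 219 [597.3 184.8   2.7]
250 231 [572.  -25.    8.6]
244 270 [480.7 -13.6   4. ]
156 256 [509.2 191.3   7. ]
top 0.006 23 [ 546.5 -252.1   15.4] 19.8 [ 555.3 -270.8] [25.5 61.7] 33.6
top 0.022 43 [ 551.8 -257.5   28.4] 34.9 [ 550.8 -258.2] [25.9 52. ] 87.7
top 0.035 14 [ 545.9 -253.3   41.4] 46.3 [ 551.4 -255.8] [ 5.5 50. ] 78.0
top 0.047 121 [ 545.5 -259.3   52.1] 55.9 [ 545.4 -259.7] [14.5 41.4] 73.8
side 0.006 157 [ 545.  -268.7   13.4] 20.0 [ 544.4 -266.8] [12.4 30.1] 73.4
side 0.022 260 [ 552.8 -264.7   28.2] 35.0 [ 552.  -265.1] [12. 52.] 83.9
side 0.035 178 [ 546.1 -264.4   41.1] 47.0 [ 545.3 -263.9] [ 4.5 40.1] 73.1
side 0.047 269 [ 547.1 -260.    51. ] 53.7 [ 547.1 -258.4] [15.2 40.1] 74.0
```

View pics/crop1.png

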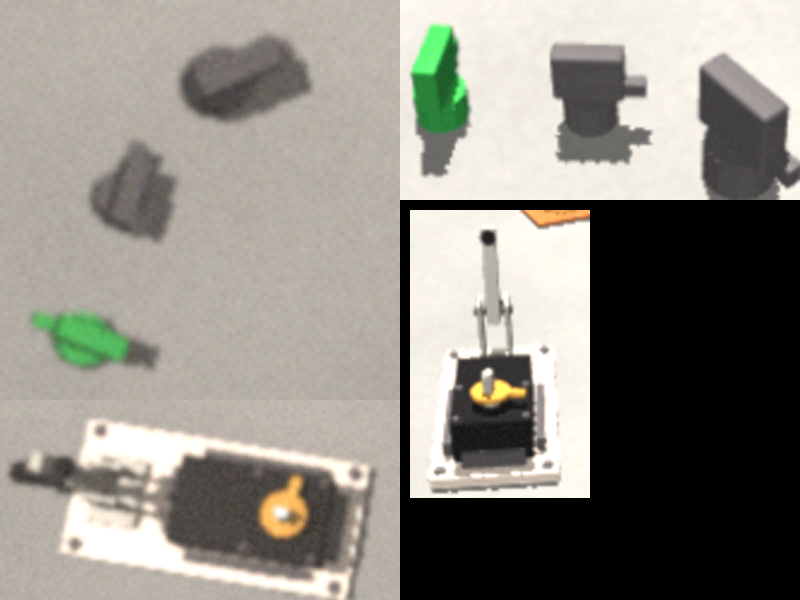

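The crop confirms it. The small dark knob stands upright at about (546,-259) mm, top at 52 mm and grip 40x14 mm, with its nose toward world +x. The larger dark one is 67 mm high and the other is green. In the jig crop the clamp arm leans back, and the collar's tongue points roughly to world +x. Next I'll measure the jig, movement, collar and clamp.

```bash
python3 - <<'E'
from h import *
for n in ('top','side'):
    t=np.load(n+'0.npz');W=t['W'];im=t['im'].astype(int)
    roi=(W[...,0]>.44)&(W[...,0]<.64)&(W[...,1]>-.06)&(W[...,1]<.24)
    def rep(name,m):
        q=W[m]; 
        if len(q)<5: print(n,name,len(q));return
        rc=cv2.minAreaRect((q[:,:2]*1000).astype(np.float32)); print(n,name,len(q),'mean',np.round(q.mean(0)*1e3,1),'rect',np.round(rc[0],1),np.round(rc[1],1),round(rc[2],1))
        return q
    br=(im.min(-1)>(100 if n=='top' else 130))
    rep('plate',roi&br&(W[...,2]>.006)&(W[...,2]<.014))
    rep('mov',roi&(W[...,2]>.042)&(W[...,2]<.050)&(im.max(-1)<60))
    br=roi&(im[...,0]-im[...,2]>60)&(W[...,2]>.05)&(W[...,2]<.065)
    q=rep('brass',br)
    # ring vs tongue
    c=np.median(q[:,:2],0)
    for _ in range(5):
        k=q[np.hypot(*(q[:,:2]-c).T)<.0175]; x,y=k[:,0],k[:,1]; c=(np.array([x.min()+x.max(),y.min()+y.max()])/2)
    to=q[np.hypot(*(q[:,:2]-c).T)>.019]; print(' ring c',c*1e3,'tongue',to.mean(0)*1e3,np.degrees(np.arctan2(*(to.mean(0)[:2]-c)[::-1])),len(to))
    rep('shaft',roi&(W[...,2]>.066)&(W[...,2]<.08)&(W[...,1]<.06))
    m=roi&(W[...,2]>.08); q=rep('arm',m)
    for z in np.arange(.06,.15,.01):
        k=W[roi&(W[...,1]>.08)&(abs(W[...,2]-z)<.005)]
        if len(k): print('  z',round(z,3),len(k),np.round(k.mean(0)*1e3,1),'y',np.round([k[:,1].min()*1e3,k[:,1].max()*1e3],0),'x',np.round([k[:,0].min()*1e3,k[:,0].max()*1e3],0))
E
```

```text
top plate 1401 mean [540.5 109.2  10.3] rect [533.8  72.3] [247.5 138.1] 74.2
top mov 1067 mean [534.6  63.1  46.2] rect [542.8 112.2] [224.7  63.9] 81.9
top brass 149 mean [534.   30.2  57.7] rect [535.7  31.6] [38.9 30.2] 14.4
 ring c [534.68398067  30.61024802] tongue [555.19675301  23.46184284  57.60171503] -19.21270872827201 8
top shaft 17 mean [531.5  30.6  72. ] rect [532.   30.1] [8.8 8.6] 28.7
top arm 153 mean [550.6 169.1 118.7] rect [551.2 173.2] [38.  13.3] 86.4
  z 0.06 47 [548.4 166.1  59.8] y [140. 201.] x [534. 561.]
  z 0.07 61 [548.1 151.7  70.8] y [140. 166.] x [533. 566.]
  z 0.08 48 [549.4 154.6  78.1] y [140. 167.] x [534. 563.]
  z 0.09 18 [549.4 159.4  89.8] y [157. 168.] x [544. 556.]
  z 0.1 19 [549.3 163.4  99.4] y [160. 173.] x [544. 555.]
  z 0.11 6 [546.8 170.5 109.1] y [164. 178.] x [546. 550.]
  z 0.12 6 [550.5 181.9 123.9] y [175. 191.] x [547. 558.]
  z 0.13 75 [551.8 174.  131.1] y [158. 192.] x [544. 558.]
  z 0.14 19 [550.7 166.8 137.1] y [161. 181.] x [546. 556.]
side plate 634 mean [545.2  76.7  10.5] rect [541.6  87.6] [212.8 100.7] 81.5
side m
[... 237 characters left out ...]
4004193488 17
side shaft 27 mean [532.4  31.5  70.9] rect [532.2  32.9] [11.4  7. ] 67.2
side arm 175 mean [553.  166.6 108.6] rect [553.3 169.9] [27.1 12.5] 83.9
  z 0.06 48 [548.6 150.4  60.9] y [141. 191.] x [536. 564.]
  z 0.07 75 [552.5 152.4  70. ] y [142. 161.] x [535. 568.]
  z 0.08 45 [552.3 157.1  78.8] y [144. 167.] x [538. 566.]
  z 0.09 32 [552.  161.7  89.6] y [158. 166.] x [546. 558.]
  z 0.1 32 [553.5 166.3  99.7] y [163. 174.] x [548. 560.]
  z 0.11 32 [552.9 170.4 110.2] y [166. 174.] x [547. 559.]
  z 0.12 18 [554.4 174.1 118. ] y [171. 178.] x [548. 560.]
  z 0.13 39 [553.1 167.4 130.8] y [160. 183.] x [546. 561.]
  z 0.14 7 [553.1 166.5 136.1] y [164. 168.] x [549. 557.]
```

The jig's yaw is about -8.8° and its origin about (541,83). The hinge is near (552,157) and the shaft axis near (532.4,31.2). The clamp stands at about 1.98 rad. I'll start moving now: fingers closed, travelling to a point behind the clamp arm.

Request:
{"api": "arm_command", "payload": {
  "motion": [
    [0, 449, -231, 0, -62],
    [0, 449, -231, 0, -62],
    [0, 449, -231, 0, -62],
    [0, 449, -231, 0, -62],
    [0, 449, -231, 0, -62]
  ],
  "newtons": 50
}}

```text
time: 0.52
position: [0.3558, -0.463, 0.2362]
tool_rot: [-2.786, -1.451, 0.0]
ft_force: [0.6, -0.3, -0.3]
grip_width: 0.707
grip_force: 0.0
```

```bash
cat >> h.py <<'E'
from scipy.spatial.transform import Rotation as Ro
def goto(x,y,z,yaw):
    "mm, tool-y yaw in deg -> shift in tool axes (mm), spin (deg)"
    s=get_state();R=Ro.from_rotvec(s['tool_rot']).as_matrix()
    d=R.T@(np.array([x,y,z])-s['position']*1000); ya=np.degrees(np.arctan2(R[1,1],R[0,1]))
    sp=-((yaw-ya+180)%360-180)
    print('shift',np.round(d,1),'spin',round(sp,1),'pos',np.round(s['position']*1e3,1),'yaw',round(ya,1),'F',np.round(s['ft_force'],1),'t',s['time'],'tilt',np.round(R[:,2],3))
E
python3 -c "
from h import *
goto(560,-150,235,-8.8);goto(562,225,200,-8.8)"
```

```text
shift [373.6 -11.9   1.2] spin -26.2 pos [ 355.8 -463.   236.2] yaw -35.0 F [ 0.6 -0.3 -0.3] t 0.5167 tilt [-0.  0. -1.]
shift [ 682.1 -225.1   36.3] spin -26.2 pos [ 355.8 -463.   236.2] yaw -35.0 F [ 0.6 -0.3 -0.3] t 0.5167 tilt [-0.  0. -1.]
```

Request:
{"api": "arm_command", "payload": {
  "motion": [
    [0, 374, -12, 0, -26.2],
    [0, 374, -12, 0, -26.2],
    [0, 374, -12, 0, -26.2],
    [0, 374, -12, 0, -26.2],
    [0, 374, -12, 0, -26.2]
  ]
}}

```text
time: 0.93
position: [0.4702, -0.2891, 0.2363]
tool_rot: [-2.387, -2.042, 0.001]
ft_force: [1.5, -0.8, 0.1]
grip_width: 0.327
grip_force: 0.0
```

```bash
python3 -c "
from h import *
goto(562,225,200,-8.8)"
```

```text
shift [522.1  11.2  36.2] spin -0.1 pos [ 470.2 -289.1  236.3] yaw -8.9 F [ 1.5 -0.8  0.1] t 0.9333 tilt [-0. -0. -1.]
```

Request:
{"api": "arm_command", "payload": {
  "motion": [
    [0, 40, 1, 0, 0],
    [0, 80, 2, 0, 0],
    [0, 120, 3, 0, 0],
    [0, 160, 4, 0, 0],
    [0, 200, 5, 0, 0]
  ]
}}

```text
time: 1.35
position: [0.506, -0.0924, 0.2363]
tool_rot: [2.391, 2.038, -0.001]
ft_force: [0.2, -0.4, 1.4]
grip_width: 0.018
grip_force: 0.0
```

Request:
{"api": "arm_command", "payload": {
  "motion": [
    [0, 40, 1, 0, 0],
    [0, 80, 2, 0, 0],
    [0, 120, 3, 0, 0],
    [0, 160, 4, 0, 0],
    [0, 200, 5, 0, 0]
  ]
}}

```text
time: 1.77
position: [0.5426, 0.104, 0.2364]
tool_rot: [2.391, 2.038, -0.001]
ft_force: [1.6, -0.3, -0.5]
grip_width: 0.009
grip_force: 0.0
```

Request:
{"api": "arm_command", "payload": {
  "motion": [
    [0, 40, 0, 0, 0],
    [0, 80, 0, 0, 0],
    [0, 117, 0, 0, 0],
    [0, 117, 0, 30, 0],
    [0, 117, 0, 30, 0]
  ]
}}

```text
time: 2.18
position: [0.5581, 0.2204, 0.202]
tool_rot: [-2.381, -2.043, 0.009]
ft_force: [-0.7, -1.8, -0.7]
grip_width: 0.007
grip_force: 0.0
```

```bash
python3 - <<'E'
from h import *
goto(562.2,221,134,-8.8)
im,d,p=snap('side'); W=cloud(d,p)
goto(562.2,221,134,-8.8)
# arm now
m=(abs(W[...,0]-.552)<.02)&(W[...,1]>.14)&(W[...,1]<.2)&(W[...,2]>.085)&(W[...,2]<.145)
for z in (.09,.1,.11,.12,.13,.14):
    k=W[m&(abs(W[...,2]-z)<.005)]; print(z,len(k),np.round(k.mean(0)*1e3,1) if len(k) else '')
save('s1',im[60:260,130:390])
E
```

```text
shift [ 1.3  4.4 67.9] spin 0.1 pos [558.1 220.4 202. ] yaw -8.7 F [-0.7 -1.8 -0.7] t 2.1833 tilt [-0.007 -0.001 -1.   ]
shift [ 3.5  2.8 69.6] spin -0.1 pos [559.3 218.1 203.6] yaw -8.9 F [-0.6 -1.1 -0.3] t 2.2333 tilt [-0.006 -0.002 -1.   ]
0.09 30 [552.5 162.9  90.1]
0.1 29 [553.4 166.3  99.8]
0.11 32 [552.8 170.1 110. ]
0.12 19 [554.6 174.2 117.8]
0.13 39 [553.1 167.8 130.7]
0.14 7 [553.1 165.8 136.3]
```

Request:
{"api": "arm_command", "payload": {
  "motion": [
    [0, 3, 3, 35, 0],
    [0, 3, 3, 70, 0],
    [0, 3, 3, 70, 0],
    [0, -7, 3, 70, 0],
    [0, -17, 3, 70, 0]
  ]
}}

```text
time: 2.65
position: [0.5625, 0.2001, 0.1387]
tool_rot: [2.39, 2.038, 0.003]
ft_force: [0.8, -0.0, 1.0]
grip_width: 0.004
grip_force: 0.0
```

Request:
{"api": "arm_command", "payload": {
  "motion": [
    [0, -8, 0, 0, 0],
    [0, -16, 0, 0, 0],
    [0, -22, 0, 0, 0],
    [0, -28, 0, 0, 0],
    [0, -28, 0, 0, 0]
  ]
}}

```text
time: 3.07
position: [0.5577, 0.171, 0.1372]
tool_rot: [2.391, 2.035, -0.0]
ft_force: [0.7, 0.6, 0.2]
grip_width: 0.002
grip_force: 0.3
```

```bash
python3 - <<'E'
from h import *
j=lambda c:(540.8+.153*c,82.7+.988*c)
goto(*j(69.3),133,-8.8);goto(*j(29.5),84,-8.8)
E
```

```text
shift [-20.6  -3.    4.3] spin -0.4 pos [557.7 171.  137.2] yaw -9.2 F [0.7 0.6 0.2] t 3.0667 tilt [ 0.001 -0.001 -1.   ]
shift [-60.3  -2.8  53.3] spin -0.4 pos [557.7 171.  137.2] yaw -9.2 F [0.7 0.6 0.2] t 3.0667 tilt [ 0.001 -0.001 -1.   ]
```

Request:
{"api": "arm_command", "payload": {
  "motion": [
    [0, -10, -1, 2, 0],
    [0, -20, -2, 4, 0],
    [0, -28, -2, 7, 0],
    [0, -36, -2, 11, 0],
    [0, -42, -2, 16, 0]
  ]
}}

```text
time: 3.48
position: [0.5489, 0.1301, 0.1202]
tool_rot: [2.391, 2.036, -0.0]
ft_force: [2.1, 1.6, 3.1]
grip_width: 0.0
grip_force: 1.7
```

Request:
{"api": "arm_command", "payload": {
  "motion": [
    [0, -6, 0, 6, 0],
    [0, -10, 0, 13, 0],
    [0, -14, 0, 20, 0],
    [0, -17, 0, 26, 0],
    [0, -18, 0, 31, 0]
  ]
}}

```text
time: 3.9
position: [0.545, 0.1132, 0.0883]
tool_rot: [-2.391, -2.038, 0.003]
ft_force: [1.7, -0.2, 2.4]
grip_width: 0.008
grip_force: 1.4
```

Request:
{"api": "arm_command", "payload": {
  "motion": [
    [0, 0, 0, 2, 0],
    [0, 0, 0, 4, 0],
    [0, 0, 0, 4, 0]
  ]
}}

```text
time: 4.15
position: [0.5448, 0.1132, 0.0855]
tool_rot: [2.39, 2.038, -0.006]
ft_force: [-0.6, -3.2, 5.8]
grip_width: 0.005
grip_force: 3.3
```

```bash
python3 - <<'E'
from h import *
j=lambda c:(540.8+.153*c,82.7+.988*c)
goto(*j(29.5),85,-8.8)
im,d,p=snap('side'); save('s2',cv2.resize(im[100:260,150:330],None,fx=4,fy=3.7)[:592,:720])
E
```

```text
shift [-1.2  0.7  0.5] spin -0.3 pos [544.8 113.2  85.5] yaw -9.1 F [-0.6 -3.2  5.8] t 4.15 tilt [-0.003 -0.002 -1.   ]
```

View pics/s2.png

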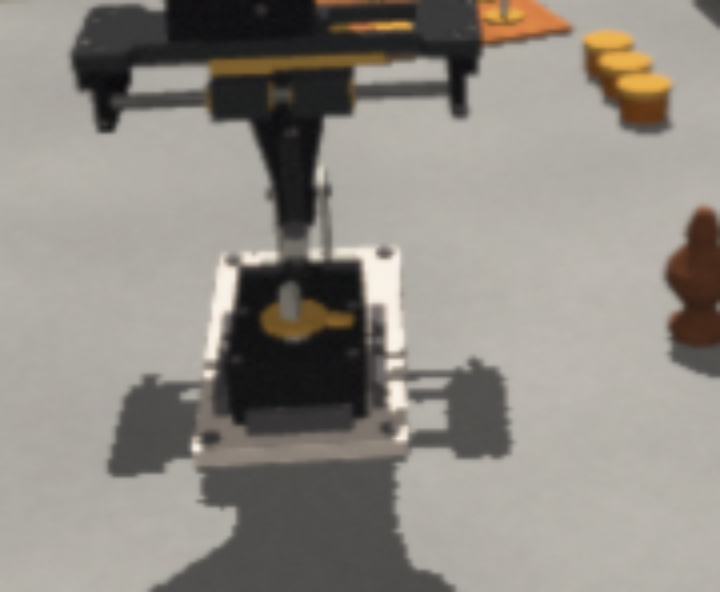

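The crop shows the arm down under the fingers at (295,235), with the shaft and collar at (290,315). I'll press a little more to confirm it's at the stop, then lift off.

Request:
{"api": "arm_command", "payload": {
  "motion": [
    [0, 0, 0, 1, 0],
    [0, 0, 0, 2, 0],
    [0, 0, 0, 2, 0]
  ]
}}

```text
time: 4.45
position: [0.5448, 0.1132, 0.0853]
tool_rot: [2.39, 2.038, -0.007]
ft_force: [-6.1, -4.7, 19.3]
grip_width: 0.006
grip_force: 9.4
```

It's at the stop: 19 N with no travel. I'll lift off and head for the knob.

Request:
{"api": "arm_command", "payload": {
  "motion": [
    [87, 0, 0, -20, 0],
    [87, 0, 0, -55, 0],
    [87, 0, 0, -90, 0],
    [87, -35, 0, -100, -7],
    [87, -75, 0, -100, -14]
  ]
}}

```text
time: 4.87
position: [0.5362, 0.0512, 0.1864]
tool_rot: [2.14, 2.297, 0.006]
ft_force: [0.9, -0.2, -0.1]
grip_width: 0.295
grip_force: 0.0
```

```bash
python3 - <<'E'
from h import *
goto(546.5,-258.7,190,74)
E
```

```text
shift [-309.9  -11.5   -4. ] spin -70.0 pos [536.2  51.2 186.4] yaw 4.0 F [ 0.9 -0.2 -0.1] t 4.8667 tilt [ 0.004  0.001 -1.   ]
```

Request:
{"api": "arm_command", "payload": {
  "motion": [
    [87, -300, -11, 0, -69],
    [87, -300, -11, 0, -69],
    [87, -300, -11, 0, -69],
    [87, -300, -11, 0, -69],
    [87, -300, -11, 0, -69]
  ]
}}

```text
time: 5.28
position: [0.5385, -0.1457, 0.1827]
tool_rot: [-1.404, -2.808, 0.001]
ft_force: [1.6, -0.3, 0.8]
grip_width: 0.678
grip_force: 0.0
```

```bash
python3 - <<'E'
from h import *
goto(546.5,-258.7,180,74)
E
```

```text
shift [-95.2 -61.4   2.6] spin -37.1 pos [ 538.5 -145.7  182.7] yaw 36.9 F [ 1.6 -0.3  0.8] t 5.2833 tilt [-0.002  0.001 -1.   ]
```

Request:
{"api": "arm_command", "payload": {
  "motion": [
    [87, -38, -25, 0, -7],
    [87, -70, -45, 0, -14],
    [87, -90, -58, 0, -21],
    [87, -92, -59, 0, -28],
    [87, -92, -59, 0, -35]
  ]
}}

```text
time: 5.7
position: [0.5454, -0.2563, 0.1817]
tool_rot: [-0.503, -3.098, -0.002]
ft_force: [-0.3, 1.1, 0.1]
grip_width: 0.982
grip_force: 0.0
```

Request:
{"api": "arm_command", "payload": {
  "motion": [
    [87, 0, 0, 0, -2],
    [87, 0, 0, 0, -2]
  ]
}}

```text
time: 5.87
position: [0.5461, -0.2533, 0.1822]
tool_rot: [-0.45, -3.106, -0.003]
ft_force: [0.1, -0.0, -0.6]
grip_width: 0.999
grip_force: 0.0
```

```bash
python3 - <<'E'
from h import *
goto(546.5,-258.7,60,74)
im,d,p=snap('wrist'); W=cloud(d,p); save('w1',im); np.savez('w1.npz',im=im,W=W)
roi=(abs(W[...,0]-.5465)<.05)&(abs(W[...,1]+.2587)<.04)
for lo,hi in ((.006,.019),(.022,.033),(.047,.058)):
    q=W[roi&(W[...,2]>lo)&(W[...,2]<hi)]
    if len(q)>5:
        rc=cv2.minAreaRect((q[:,:2]*1e3).astype(np.float32));print(lo,len(q),np.round(q.mean(0)*1e3,1),np.round(rc[0],1),np.round(rc[1],1),round(rc[2],1))
E
```

```text
shift [ -2.2  -5.2 122.2] spin -0.5 pos [ 546.1 -253.3  182.2] yaw 73.5 F [ 0.1 -0.  -0.6] t 5.8667 tilt [-0.003  0.002 -1.   ]
0.006 80 [ 542.4 -255.    16.3] [ 545.4 -257.3] [30.  25.7] 75.5
0.022 58 [ 552.4 -259.5   28.4] [ 550.6 -259.9] [12.7 51.1] 72.0
0.047 530 [ 544.4 -257.5   50.9] [ 545.1 -258. ] [13.1 39.2] 73.5
```

View pics/w1.png

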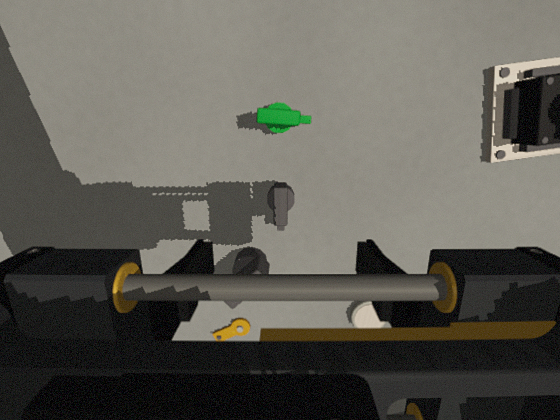

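The wrist view shows the small knob at (281,203) with its nose toward +x. It measures (545.2,-258.1), yaw -16.5°. I'll descend and grip.

Request:
{"api": "arm_command", "payload": {
  "motion": [
    [87, 0, -5, 35, 0],
    [87, 0, -5, 70, 0],
    [87, 0, -5, 105, 0],
    [87, 0, -5, 130, 0],
    [87, 0, -5, 144, 0]
  ]
}}

```text
time: 6.33
position: [0.5429, -0.2574, 0.0355]
tool_rot: [-0.452, -3.103, -0.003]
ft_force: [-0.6, 0.4, -0.2]
grip_width: 0.996
grip_force: 0.0
```

Request:
{"api": "arm_command", "payload": {
  "motion": [
    [87, 0, 0, 0, 0],
    [10, 0, 0, 0, 0],
    [5, 0, 0, 0, 0],
    [5, 0, 0, 0, 0],
    [5, 0, 0, 0, 0]
  ],
  "newtons": 60
}}

```text
time: 6.75
position: [0.5468, -0.2593, 0.0413]
tool_rot: [0.452, 3.106, -0.002]
ft_force: [-0.3, -0.8, 0.3]
grip_width: 0.781
grip_force: 0.0
```

Request:
{"api": "arm_command", "payload": {
  "motion": [
    [5, 0, 0, 0, 0],
    [5, 0, 0, 0, 0],
    [5, 0, 0, 0, 0],
    [5, 0, 0, 0, 0],
    [5, 0, 0, 0, 0]
  ]
}}

```text
time: 7.17
position: [0.5456, -0.2588, 0.0395]
tool_rot: [0.452, 3.109, -0.0]
ft_force: [0.7, 0.0, 0.4]
grip_width: 0.402
grip_force: 0.0
```

```bash
python3 -c "
from h import *
goto(545.2,-258.1,38,73.5)"
```

```text
shift [0.6 0.6 1.5] spin -0.0 pos [ 545.6 -258.8   39.5] yaw 73.5 F [0.7 0.  0.4] t 7.1667 tilt [ 0. -0. -1.]
```

Request:
{"api": "arm_command", "payload": {
  "motion": [
    [5, 0, 1, 1, 0],
    [5, 0, 1, 1, 0],
    [5, 0, 1, 1, 0],
    [5, 0, 1, 1, 0],
    [5, 0, 1, 1, 0]
  ]
}}

```text
time: 7.58
position: [0.5458, -0.2577, 0.0383]
tool_rot: [-0.452, -3.109, -0.0]
ft_force: [-0.3, 0.1, -0.3]
grip_width: 0.156
grip_force: 60.0
```

Request:
{"api": "arm_command", "payload": {
  "motion": [
    [5, 0, 0, -20, 0],
    [5, 0, 0, -60, 0],
    [5, 0, 0, -100, 0],
    [5, 0, 0, -100, 0],
    [5, 0, 0, -100, 0]
  ]
}}

```text
time: 8.0
position: [0.5476, -0.2585, 0.1412]
tool_rot: [0.451, 3.104, -0.004]
ft_force: [0.2, -0.6, -2.0]
grip_width: 0.153
grip_force: 60.0
```

```bash
python3 -c "
from h import *
goto(532.4,31.2,165,77)"
```

```text
shift [ 97.  273.3 -24.8] spin -3.5 pos [ 547.6 -258.5  141.2] yaw 73.5 F [ 0.2 -0.6 -2. ] t 8.0 tilt [ 0.005 -0.003 -1.   ]
```

Knob gripped and lifted. I'll move partway and remeasure the shaft with all the cameras.

Request:
{"api": "arm_command", "payload": {
  "motion": [
    [5, 5, 40, -8, 0],
    [5, 8, 80, -14, 0],
    [5, 12, 120, -20, 0],
    [5, 14, 160, -20, 0],
    [5, 16, 198, -20, 0]
  ]
}}

```text
time: 8.42
position: [0.5861, -0.0615, 0.1571]
tool_rot: [-0.452, -3.107, 0.0]
ft_force: [0.1, 0.3, -0.9]
grip_width: 0.157
grip_force: 60.0
```

Request:
{"api": "arm_command", "payload": {
  "motion": [
    [5, 0, 0, 0, -2],
    [5, 0, 0, 0, -3],
    [5, 0, 0, 0, -3],
    [5, 0, 0, 0, -3]
  ]
}}

```text
time: 8.75
position: [0.586, -0.0653, 0.157]
tool_rot: [-0.374, -3.117, 0.001]
ft_force: [0.0, 0.6, -0.3]
grip_width: 0.157
grip_force: 60.0
```

```bash
cat > m.py <<'E'
from h import *
goto(532.4,31.2,165,77)
for n in ('top','side','wrist'):
    A=[]
    for k in range(3):
        im,d,p=snap(n);W=cloud(d,p);A.append(W)
    W=np.nanmean(A,0); im=im.astype(int); np.savez(n+'2.npz',im=im,W=W)
    roi=(W[...,0]>.49)&(W[...,0]<.58)&(W[...,1]>-.01)&(W[...,1]<.07)
    b=roi&(im[...,0]>1.5*im[...,2])&(im[...,0]>90)&(W[...,2]>.053)&(W[...,2]<.061)
    q=W[b][:,:2]*1e3
    sh=W[roi&(W[...,2]>.069)&(W[...,2]<.08)]*1e3
    mv=W[(abs(W[...,0]-.54)<.06)&(W[...,1]<.125)&(W[...,1]>-.02)&(W[...,2]>.042)&(W[...,2]<.050)&(im.max(-1)<90)]
    r=cv2.minAreaRect((mv[:,:2]*1e3).astype(np.float32)) if len(mv)>9 else None
    # template fit: ring radius 16 (minus shaft 6) + tongue
    from scipy.optimize import minimize
    def cost(v):
        c=np.array(v[:2]);a=v[2];ca,sa=np.cos(a),np.sin(a)
        l=(q-c)@np.array([[ca,-sa],[sa,ca]])
        dr=np.hypot(*l.T)-16
        bx=np.maximum(np.maximum(abs(l[:,1])-3.5,l[:,0]-28),-l[:,0])
        return np.mean(np.clip(np.minimum(dr,bx),0,None)**2)+.02*np.mean(l[:,0]<-99)
    if len(q)>20:
        best=min((minimize(cost,[532.4+i,31.2,a],method='Nelder-Mead',options=dict(xatol=.01,fatol=1e-5,maxiter=2000)) for i in(-1,1) for a in(-.5,-.2,.1)),key=lambda s:s.fun)
        print(n,len(q),'fit',np.round(best.x[:2],1),np.degrees(best.x[2]).round(1),best.fun.round(3),'mean',q.mean(0).round(1))
    print(' shaft',len(sh),sh.mean(0).round(1) if len(sh) else '','mov',[np.round(k,1) for k in r] if r else None)
save('w2',im)
E
python3 m.py
```

```text
shift [74.9 81.  -7.9] spin -0.7 pos [586.  -65.3 157. ] yaw 76.3 F [ 0.   0.6 -0.3] t 8.75 tilt [-0.002 -0.    -1.   ]
top 164 fit [532.1  30.4] -17.8 0.009 mean [534.5  29.7]
 shaft 16 [531.5  30.8  73. ] mov [array([535.7,  55.3]), array([110.2,  66. ]), np.float64(81.6)]
side 140 fit [533.4  32.7] -16.9 0.012 mean [536.9  28.5]
 shaft 20 [532.2  31.8  72.2] mov [array([536.4,  55.5]), array([106.4,  63.2]), np.float64(81.3)]
wrist 1090 fit [531.8  33.3] -19.2 0.0 mean [533.9  31.3]
 shaft 117 [530.8  32.7  71.8] mov [array([535.1,  57.4]), array([109. ,  63.8]), np.float64(81.8)][ WARN:0@3.743] global loadsave.cpp:1063 imwrite_ Unsupported depth image for selected encoder is fallbacked to CV_8U.
```

View pics/w2.png

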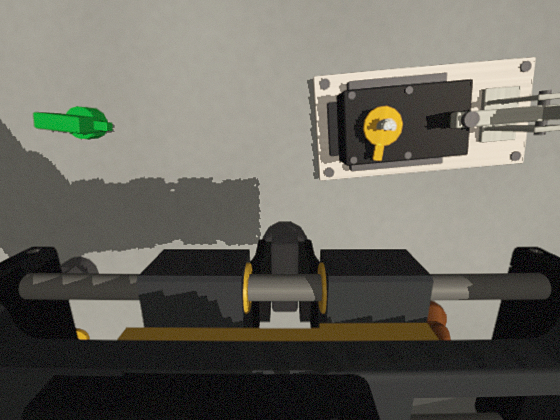

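The wrist view shows the clamp down on the movement at (470,120), and the collar at (383,126) with its tongue toward +x. The shaft is at about (532,32) with its flat at about -18.3°, so the tool yaw should be 71.8°. I'll move over it.

```bash
python3 - <<'E'
from h import *
goto(532,32,122,71.8)
W=np.load('side2.npz')['W'];T=get_state()['position']
roi=(abs(W[...,0]-T[0])<.05)&(abs(W[...,1]-T[1])<.04)
for lo,hi in ((-.042,-.036),(-.036,-.022),(-.015,-.008),(-.008,.0)):
    q=W[roi&(W[...,2]-T[2]>lo)&(W[...,2]-T[2]<hi)]
    if len(q)>5:
        rc=cv2.minAreaRect(((q[:,:2]-T[:2])*1e3).astype(np.float32));print(lo,len(q),np.round(rc[0],1),np.round(rc[1],1),round(rc[2],1),(q[:,2].min()-T[2])*1e3)
E
```

```text
shift [75.8 80.2 36.4] spin 4.6 pos [586.9 -63.7 158.5] yaw 76.4 F [ 0.4 -0.3 -1. ] t 9.2 tilt [ 0. -0. -1.]
-0.042 20 [ -1.1 -10.1] [11.4 29.6] 73.6 -37.90288456410458
-0.036 148 [ -0.8 -10.7] [12.7 29.8] 75.7 -35.90122768799846
-0.015 115 [  5.  -12.3] [13.4 51.4] 78.6 -14.993113357601311
-0.008 133 [  6.  -11.1] [15.  51.5] 84.1 -7.881979640749437
```

Request:
{"api": "arm_command", "payload": {
  "motion": [
    [5, 19, 20, 0, 1.5],
    [5, 38, 40, 0, 3],
    [5, 57, 60, 0, 4.6],
    [5, 72, 76, 5, 4.6],
    [5, 76, 80, 10, 4.6]
  ]
}}

```text
time: 9.62
position: [0.5302, 0.0365, 0.1488]
tool_rot: [0.487, 3.103, 0.001]
ft_force: [0.1, 0.6, -1.1]
grip_width: 0.151
grip_force: 60.0
```

Request:
{"api": "arm_command", "payload": {
  "motion": [
    [5, 0, 0, 12, 0],
    [5, 0, 0, 25, 0],
    [5, 0, 0, 25, 0],
    [5, 0, 0, 25, 0]
  ]
}}

```text
time: 9.95
position: [0.5313, 0.0305, 0.1218]
tool_rot: [-0.498, -3.099, -0.0]
ft_force: [0.0, -0.1, -0.6]
grip_width: 0.155
grip_force: 60.0
```

```bash
python3 - <<'E'
from h import *
goto(532,32,108,71.8)
E
```

```text
shift [-0.2  1.6 13.8] spin -0.1 pos [531.3  30.5 121.8] yaw 71.7 F [ 0.  -0.1 -0.6] t 9.95 tilt [-0.003  0.001 -1.   ]
```

Request:
{"api": "arm_command", "payload": {
  "motion": [
    [5, 0, 1.3, 4, 0],
    [5, 0, 1.3, 8, 0],
    [5, 0, 1.3, 11, 0],
    [5, 0, 1.3, 13, 0],
    [5, 0, 1.3, 13, 0]
  ]
}}

```text
time: 10.37
position: [0.5319, 0.0332, 0.1099]
tool_rot: [-0.495, -3.102, 0.0]
ft_force: [0.2, -0.2, -0.5]
grip_width: 0.156
grip_force: 60.0
```

Request:
{"api": "arm_command", "payload": {
  "motion": [
    [5, 0, 0, 1, 0],
    [5, 0, 0, 2, 0],
    [5, 0, 0, 3, 0],
    [5, 0, 0, 3, 0]
  ]
}}

```text
time: 10.7
position: [0.5321, 0.0333, 0.1073]
tool_rot: [-0.495, -3.102, 0.0]
ft_force: [0.0, -0.9, -0.9]
grip_width: 0.15
grip_force: 60.0
```

The lead-in has entered. I'll continue in small steps.

Request:
{"api": "arm_command", "payload": {
  "motion": [
    [5, 0, 0, 1, 0],
    [5, 0, 0, 2, 0],
    [5, 0, 0, 3, 0],
    [5, 0, 0, 3, 0]
  ]
}}

```text
time: 11.03
position: [0.532, 0.0333, 0.1042]
tool_rot: [-0.495, -3.102, 0.0]
ft_force: [0.0, 0.5, -0.4]
grip_width: 0.152
grip_force: 60.0
```

Request:
{"api": "arm_command", "payload": {
  "motion": [
    [5, 0, 0, 1.5, 0],
    [5, 0, 0, 3, 0],
    [5, 0, 0, 4.5, 0],
    [5, 0, 0, 6, 0],
    [5, 0, 0, 6, 0]
  ]
}}

```text
time: 11.45
position: [0.5319, 0.0333, 0.098]
tool_rot: [-0.495, -3.102, 0.0]
ft_force: [0.6, -0.3, -1.1]
grip_width: 0.157
grip_force: 60.0
```

Request:
{"api": "arm_command", "payload": {
  "motion": [
    [5, 0, 0, 1.5, 0],
    [5, 0, 0, 3, 0],
    [5, 0, 0, 4.5, 0],
    [5, 0, 0, 4.5, 0]
  ]
}}

```text
time: 11.78
position: [0.5323, 0.0333, 0.0941]
tool_rot: [0.495, 3.102, -0.0]
ft_force: [-1.3, 0.2, 3.2]
grip_width: 0.152
grip_force: 60.0
```

Request:
{"api": "arm_command", "payload": {
  "motion": [
    [5, 0, 0, 1.5, 0],
    [5, 0, 0, 3, 0],
    [5, 0, 0, 4, 0],
    [5, 0, 0, 4, 0]
  ]
}}

```text
time: 12.12
position: [0.5323, 0.0334, 0.0906]
tool_rot: [0.495, 3.102, -0.001]
ft_force: [-3.4, -0.8, 8.8]
grip_width: 0.152
grip_force: 60.0
```

The spring is being pressed as expected. I'll press on to the stop.

Request:
{"api": "arm_command", "payload": {
  "motion": [
    [5, 0, 0, 1, 0],
    [5, 0, 0, 2, 0],
    [5, 0, 0, 3, 0],
    [5, 0, 0, 3, 0]
  ]
}}

```text
time: 12.45
position: [0.5325, 0.0334, 0.089]
tool_rot: [0.495, 3.102, -0.002]
ft_force: [-5.6, -1.1, 18.0]
grip_width: 0.156
grip_force: 60.0
```

Request:
{"api": "arm_command", "payload": {
  "motion": [
    [5, 0, 0, 0.5, 0],
    [5, 0, 0, 1, 0],
    [5, 0, 0, 1, 0],
    [5, 0, 0, 1, 0]
  ]
}}

```text
time: 12.78
position: [0.5325, 0.0334, 0.0889]
tool_rot: [0.495, 3.102, -0.003]
ft_force: [-9.3, -0.9, 24.2]
grip_width: 0.156
grip_force: 60.0
```

It's at the stop: 24 N with no further travel. I'll check with a picture that it's seated and the clamp is down.

```bash
python3 - <<'E'
from h import *
im,d,p=snap('side'); W=cloud(d,p); save('s3',cv2.resize(im[110:270,140:350],None,fx=3.7,fy=3.7,interpolation=cv2.INTER_CUBIC))
t=np.load('side0.npz')
for n,(u,v) in dict(finial=(325,185),watch=(365,264),cock=(398,356)).items():
    print(n,np.abs(im[v-25:v+25,u-25:u+25].astype(int)-t['im'][v-25:v+25,u-25:u+25]).mean())
m=(im[...,0]>1.5*im[...,2])&(im[...,0]>90)&(abs(W[...,0]-.532)<.04)&(abs(W[...,1]-.03)<.03)
q=W[m];print(len(q),np.median(q,0)*1e3)
s=get_state();print(s['position'],s['ft_force'],s['torque'],s['time'])
E
```

```text
finial 15.9332
watch 17.2392
cock 17.496533333333332
67 [552.73192462  25.34416056  50.73750229]
[0.5325546  0.03342605 0.08889786] [-8.91996115 -1.15488618 24.14573177] [-0.22054038  2.04369104 -0.00906696] 12.8333
```

View pics/s3.png

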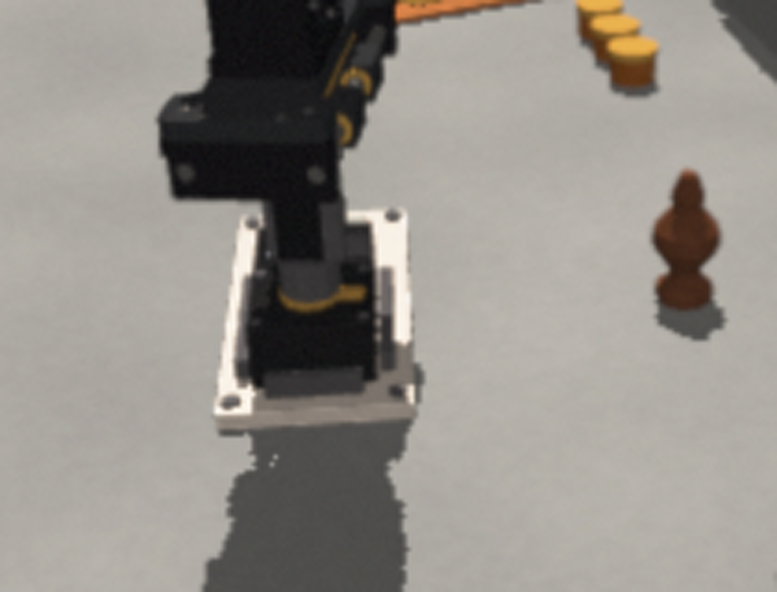

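The knob sits on the collar at (312,295) with no gap. The tongue has dropped from 57 to 51 mm, so the shaft is fully pressed. The bystanders haven't moved: their image differences are small and all alike. Handing in.

```bash
python3 -c "
from bench import close_job; print(close_job())"
```

```text
the job is handed in; nothing more can be done
None
```

I handed the job in at about 12.8 s of the 58 s: the clamp is down on the movement, and the small dark knob is home on the D-shaft, still gripped and held fully pressed at about 24 N, with the bystanders untouched.

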